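Set the dosing pump's flow dial to the red flag and start it

ROBOT

A 7-joint arm with a two-finger parallel gripper is mounted at the origin on the work surface. World frame = base frame: x ahead of the robot, y to its left, z up, the work surface at z = 0. Lengths are in mm, angles in rad, forces in N, time in s.
With the tool pointing down it reaches from about 350 to 900 mm from the base axis. Payload 19.9 kg.
Tool frame: the origin (TCP) lies midway between the tips of the shut fingers; the grasp point (between the pads) lies 19 mm behind it; z points along the fingers, x is the direction in which the jaws open and shut, and the axes are right-handed (so a half turn about z gives the same grasp; the last joint's range is limited). The gripper opens to 85 mm and grips with 20 to 120 N. Pads are 22 mm wide; open, the fingers measure 114 mm over their backs; the gripper's body (76 mm by 85 mm) begins 54 mm behind the grasp point. The pads swing forward as they close: fully open they stand 13 mm farther back than shut.
Start: joints at [-1.149, 0.417, -0.01, 1.614, 0.005, 1.111, -0.053], TCP at [279.581, 558.96, 231.26] pointing down, gripper open.
Joint ranges: [-2.81, 2.81], [-0.39, 2.02], [-1.27, 1.25], [0.06, 2.57], [-1.19, 4.33], [0.19, 2], [-2.82, 2.82]. Speed limits (rad/s): [1.89, 1.89, 2.39, 2.39, 3.01, 3.01, 3.01].

INTERFACE

Orientations are given as a rotation vector (axis times angle).
In Python, from bench import env gives the robot as it stands.
- The arm moves only by the tool send_rows, never from a script. Its argument "series" is one flat list of numbers, 7 for each row, row after row: the shift along the tool's x, y, z normalised to -1 to 1, where 1 is 0.15 m, then the turn, a rotation vector about the tool's x, y, z normalised to -1 to 1, where 1 is 90 degrees, then the closure in counts, from 0 (fully open) to 255 (shut). In form: [tx, ty, tz, rx, ry, rz, fingers, tx, ty, tz, rx, ry, rz, fingers, ...]. A call has 1 to 12 rows; each row shifts and turns the commanded pose from where the row before left it, along the tool's axes as they then stand; what a row does not reach is not made up. A row lasts 1/8 s, in which the tool goes at most 62.5 mm and 10.7 degrees, less where a joint would pass 70% of its speed; a pose out of reach is approached as far as the arm can. A call with a number of a shift or a turn outside -1 to 1 is refused whole. A call with a gripper value outside its range is refused whole. The fingers move at their own pace and stop on an object; "grip_force" is the grip in N (left out, the last holds). Time passes only in rows, so rows that do not move let the fingers close. It gives the time, the measured TCP pose, the force and the opening at its end, in the units of the state.
- env.get_state(): the state, without advancing time (a new reading comes with each control period).
- env.get_image(name): name is "side" or "top" or "wrist"; returns a dict with "pixels" (400x640x3 uint8, blue, green, red), "z_map" (400x640 float32, mm along the optical axis (not along the pixel's ray), 0 where there is no reading), "fx", "fy", "cx", "cy" (pixels), "origin" and "attitude" of the camera in the world; the wrist camera has in their place "tool_from_camera" (4x4, takes a point from camera to tool coordinates, whose origin is the TCP and whose axes are the tool frame's). Camera axes: x right, y down, z forward; pixel columns grow to the right and rows downward; lengths in mm; the calibration is good to about 2 mm. A picture is of the moment at which its call begins: read the wrist's pose just before it.
- env.close_job(): hands the job in, once; it reports no verdict.
The state is a dict: "clock": time; "joints": joint angles; "qvel": joint speeds; "joint_torque": joint torques, N m; "ee_pos": TCP position; "orientation": TCP orientation; "ft_force": force on the tool from outside, world axes, zero at the start; "wrist_torque": the same for the moment, N m; "opening": finger opening in mm.
Only numpy, scipy, OpenCV 4.12 (cv2) and the standard library are available. Lean on these libraries where they do the work, as an engineer would, in place of code of your own. Each camera call takes 0.05 s, during which the arm holds its last target. There are 200 camera calls.

TASK

With the fingertips, push the tab of the dosing pump's flow dial round, gently and without gripping it, until the dial's white index line lines up with the broad scale line at the red flag. Then, with the dial set, press the green start button right down and let it come up again. Do not press the button before the dial is set, and leave the bottle, the jar and the tip box where they stand.

Things in the scene. Friction and masses are not known exactly. Their poses are not given: they have to be found in the camera images.
- dial (a joint): angle of the flow dial about its vertical axis, rad, growing anticlockwise seen from above. At 0 the tab and its white index line point along the pump's own +x; at angle q they point q anticlockwise of that. Travel -2.3 to 2.3 between stops; starts between -0.42 and 0.42. It turns with even friction (about 0.12 N m, so about 3 N at the tab), has no spring, and stays where it is left.
- dial_axis (a point): centre of the dial's upper face. The dial is a dark disc, 112 mm across and 12 mm thick, lying on the pump's top; its upper face is 82 mm above the bench. A dark finger tab, an upright radial rib 14 mm thick and 32 mm tall (top 114 mm above the bench), stands on the disc from 12 to 48 mm out from the axis, on one side only. A white index line 4 mm wide runs along the tab's top and on to the disc's rim. Pushing a flank of the tab sideways from either side turns the dial.
- dial_index (a point): the point 75 mm out from the dial's axis on the outward extension of the white index line, 70 mm above the bench (19 mm beyond the rim); it turns with the dial, on the circle of the coloured flags.
- flag_red: red flag: a flat round chip 14 mm across and 3 mm high fixed on the pump's top, 75 mm from the dial's axis, at the outer end of a broad black scale line (4 mm wide, 58 to 66 mm from the axis); origin at its underside centre. The flag can be at any of four such broad lines, -100, -50, 50 or 100 degrees from the pump's +x about the dial's axis (anticlockwise positive); yellow, blue and black flags of the same shape mark the other three. Thin scale lines stand every 10 degrees.
- pump: dosing pump: a white box with grey foot, 220 mm (x) by 290 mm (y) by 70 mm high, fixed to the bench; origin at the centre of its underside, z up. The dial's axis is at (0, +55 mm) and the start button at (-50, -100 mm) in its frame. Its flat top is 70 mm above the bench.
- start_top (a point): centre of the top of the green round start button, 28 mm across, in a low black housing on the pump's top; released, this point is 92 mm above the bench (22 mm above the pump's top). It is pressed straight down.
- start (a joint): travel of the start button, m: 0 released, 0.006 fully down; a spring brings it back up; fully down takes 4 N.
- reagent: loose white bottle, 60 mm across and 120 mm tall, on the bench on the pump's +y side; origin at its underside centre.
- amber: loose amber glass jar with black cap, 56 mm across and 85 mm tall, on the bench on the pump's -y side; origin at its underside centre.
- tipbox: loose orange pipette tip box, 75 x 60 mm and 50 mm high, on the bench on the pump's -y side; origin at its underside centre.

How it is judged:
By the outcome, as a careful person would: the job done as asked, in the order asked, and still so for the second after the job is handed in, with the robot touching nothing.
It also fails if it takes over 48 s, if anything falls off the work surface, if the arm or the gripper's body presses on something with over 40 N, if the wrist force passes 120 N, or if a joint passes its speed limit or range.

## Working session

There is one attempt and no reset: what is moved stays moved. The work goes in short steps, Python scripts to look and compute and a tool call to move; the robot and the scene stay as the last step left them, time stands still between calls to the robot, and variables do not carry over. Pictures are saved under pics/ and viewed, about 8 in all and at most 12, crops included, and the job is handed in when it is done.

Besides the shell and the picture viewer there is one more tool, called as name(argument=value, ...) on one line, values as JSON. send_rows: Moves the arm, as the interface text tells. Its arguments: {"type":"object","properties":{"series":{"type":"array"},"grip_force":{"type":"number"}},"required":["series"]}

```bash
mkdir -p pics
cat > h.py <<'E'
import numpy as np, cv2
from scipy.spatial.transform import Rotation as R
from bench import env
def grab(n):
    s=env.get_state(); im=env.get_image(n)
    if 'origin' in im:
        a=np.array(im['attitude'],float); Rm=a if a.shape==(3,3) else R.from_rotvec(a).as_matrix() if a.size==3 else R.from_quat(a).as_matrix()
        o=np.array(im['origin'],float)
    else:
        T=np.array(im['tool_from_camera']); Rt=R.from_rotvec(s['orientation']).as_matrix()
        Rm=Rt@T[:3,:3]; o=Rt@T[:3,3]+np.array(s['ee_pos'])
    return im,Rm,o
def ray(im,Rm,o,u,v,z):
    d=Rm@np.array([(u-im['cx'])/im['fx'],(v-im['cy'])/im['fy'],1]); return o+d*(z-o[2])/d[2]
def proj(im,Rm,o,p):
    c=Rm.T@(np.array(p)-o); return im['cx']+im['fx']*c[0]/c[2], im['cy']+im['fy']*c[1]/c[2]
E
python3 - <<'E'
from h import *
print(env.get_state())
for n in('top','side'):
    im,Rm,o=grab(n); cv2.imwrite(f'pics/{n}0.png',im['pixels']); print(n,im['attitude'],o,im['fx'])
E
```

```text
{'clock': 0.0, 'joints': array([-1.14847834,  0.4179604 , -0.01031118,  1.61414766,  0.00469985,
        1.11073199, -0.05299811]), 'qvel': array([ 1.23153358e-03, -3.65725293e-04, -3.62897373e-05, -7.09675712e-04,
        8.62200281e-04, -5.88272066e-04,  7.47362472e-04]), 'joint_torque': array([ 1.47512721e-03, -8.64432621e+01,  6.79926630e-01, -4.34894693e+01,
        1.93496863e-02,  7.40425108e-03, -2.46143287e-05]), 'ee_pos': array([279.45485409, 558.65900861, 230.67986215]), 'orientation': array([ 2.67191477e+00,  1.65105178e+00, -1.55756917e-03]), 'ft_force': array([-0.15685408, -0.06865778,  0.06877919]), 'wrist_torque': array([-0.06452275, -0.05671818, -0.00056423]), 'opening': 85.47937705598162}
top [-2.06468247  2.15504746 -0.22072619] [ 422.19363737    5.0332015  1022.52403814] 407.55235216798957
side [-2.40010316  0.20112842 -0.06089358] [ 548.55431247 -490.15399319  637.87266837] 369.628859761697
```

View pics/top0.png

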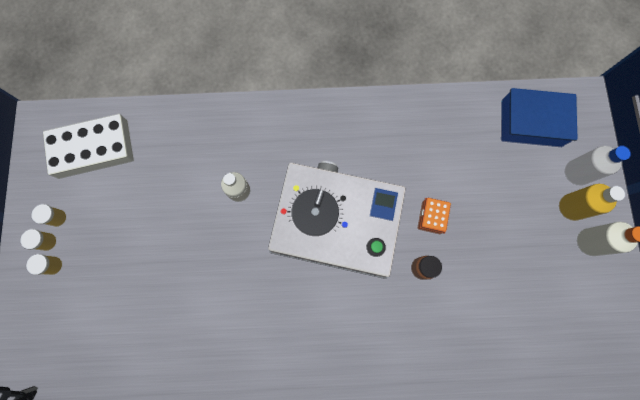

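View pics/side0.png

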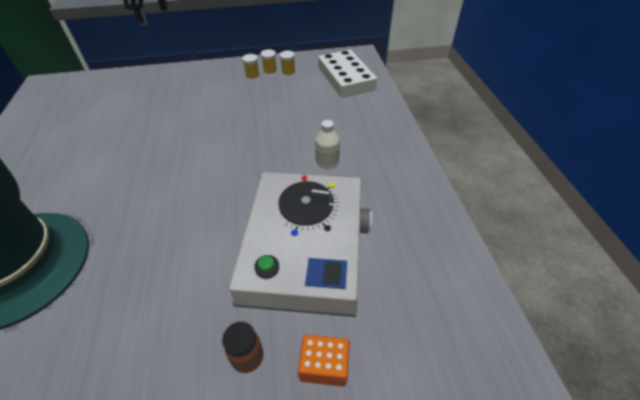

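The top view shows the dial centre at about (315,212), the red flag at (284,211), yellow at (296,188), black at (343,198), blue at (345,225) and the button at (377,247). The tab points up and to the right, to about (320,192). Red is therefore the +100° flag. The side view agrees. Next I'll measure.

```bash
cat > m.py <<'E'
from h import *
def cen(m):
    n,l,st,c=cv2.connectedComponentsWithStats(m.astype(np.uint8)); 
    return [(c[i],st[i,4]) for i in range(1,n) if st[i,4]>=6]
def run(n,box):
    im,Rm,o=grab(n); h=cv2.cvtColor(im['pixels'],cv2.COLOR_BGR2HSV).astype(int); H,S,V=h[...,0],h[...,1],h[...,2]
    b=np.zeros(H.shape,bool); b[box[1]:box[3],box[0]:box[2]]=1
    k=b&(S>130)&(V>90)
    for nm,m,z in(('red',k&((H<6)|(H>174)),73),('yel',k&(H>22)&(H<35),73),('blue',k&(H>105)&(H<130)&(V>150),73),('green',k&(H>45)&(H<80),92)):
        for c,a in cen(m): print(n,nm,c.round(1),a,ray(im,Rm,o,*c,z).round(1))
    return im,Rm,o,h
E
python3 - <<'E'
from m import *
for n,box in(('top',(270,160,410,280)),('side',(230,165,380,310))):
    im,Rm,o,h=run(n,box)
    cv2.imwrite(f'pics/{n}z.png',cv2.resize(im['pixels'][box[1]:box[3],box[0]:box[2]],None,fx=5,fy=5,interpolation=2))
E
```

```text
top red [283.  210.9] 20 [599.3  78.   73. ]
top yel [295.8 187.6] 19 [654.6  46.   73. ]
top blue [344.2 224. ] 23 [561.8 -64.8  73. ]
top green [376.4 246.3] 93 [ 504.6 -133.6   92. ]
side red [304.  177.6] 17 [599.5  76.5  73. ]
side yel [331.5 184.5] 20 [654.3  45.9  73. ]
side blue [294.2 232.1] 25 [561.7 -65.4  73. ]
side green [265.5 262.4] 153 [ 505.1 -135.6   92. ]
```

```bash
cat > pose.py <<'E'
import numpy as np
from h import *
c=lambda d:[75*np.cos(np.radians(d)),75*np.sin(np.radians(d))]
P=np.array([c(100),c(50),c(-100),[-50,-155]])
Q=np.array([[599.4,77.2],[654.4,46],[561.8,-65.1],[504.8,-134.6]])
U,S,Vt=np.linalg.svd((P-P.mean(0)).T@(Q-Q.mean(0))); Rr=Vt.T@U.T
yaw=np.arctan2(Rr[1,0],Rr[0,0]); ax=Q.mean(0)-Rr@P.mean(0)
def index(n):
    im,Rm,o=grab(n); g=im['pixels'].min(2); v,u=np.mgrid[:400,:640]
    d=np.stack([(u-im['cx'])/im['fx'],(v-im['cy'])/im['fy'],np.ones_like(u,float)],-1)@Rm.T
    p=o+d*((114-o[2])/d[...,2])[...,None]; e=p[...,:2]-ax; r=np.hypot(*e.T).T
    w=(r>20)&(r<46)&(g>120); 
    l=cv2.connectedComponentsWithStats(w.astype(np.uint8)); k=1+np.argmax(l[2][1:,4]); m=l[1]==k
    x,y=e[m].mean(0); a=np.arctan2(y,x); print(n,'n',m.sum(),'ends r',r[m].min().round(),r[m].max().round(),'world deg',np.degrees(a).round(2),'q deg',np.degrees(a-yaw).round(2),'fitline',np.degrees(np.arctan2(*cv2.fitLine(e[m].astype(np.float32),2,0,.01,.01)[1::-1,0])-yaw).round(1))
    return im,Rm,o
E
python3 - <<'E'
from pose import *
print(np.degrees(yaw),ax,(Q-(P@Rr.T+ax)).round(1))
for n in('top','side'): index(n)
E
```

```text
-14.837358607324468 [593.07232701   2.66636129] [[ 0.  -0.2]
 [ 0.   0.1]
 [ 0.2  0.3]
 [-0.2 -0.2]]
top n 28 ends r 21.0 46.0 world deg -20.5 q deg -5.66 fitline -5.6
side n 145 ends r 26.0 46.0 world deg 128.11 q deg 142.95 fitline 51.1
```

View pics/topz.png

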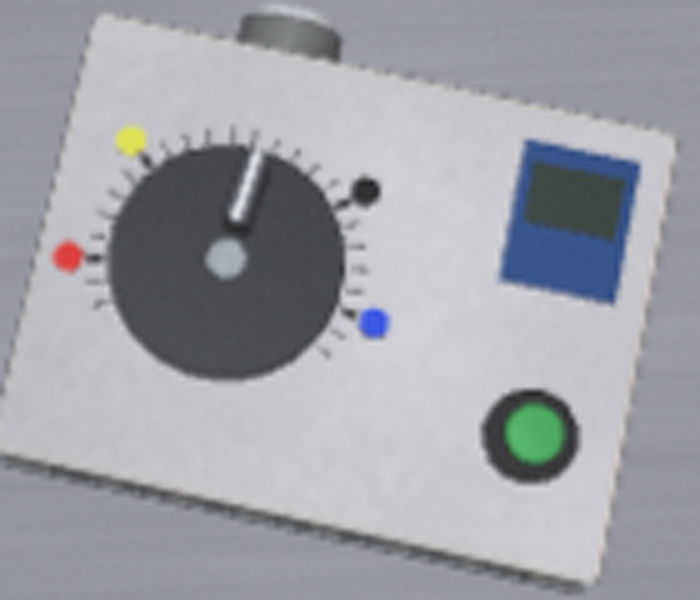

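The pose fit is good: residuals ≤0.3 mm, pump yaw -14.84°, dial axis (593.1, 2.7). The dial reads q ≈ -5.7° in the crop, with the tab from (235,220) to (258,150). The side view's index mask caught the pump top, so I'm ignoring that reading. I'll go above the tab's clockwise side now.

send_rows(series=[-0.216,0.316,0,0,0,0,255,-0.216,0.316,0,0,0,0,255,-0.216,0.316,0,0,0,0,255,-0.216,0.316,0,0,0,0,255,-0.216,0.316,0,0,0,0,255,-0.216,0.316,0,0,0,0,255,-0.216,0.316,0,0,0,0,255,-0.216,0.316,0,0,0,0,255,-0.216,0.316,0,0,0,0,255,-0.216,0.316,0,0,0,0,255,-0.216,0.316,0,0,0,0,255,-0.216,0.316,0,0,0,0,255])

```text
clock: 1.8
ee_pos: [615.1, -44.7, 231.4]
orientation: [2.672, 1.652, 0.0]
ft_force: [-0.3, 0.8, 0.4]
opening: -0.1
```

send_rows(series=[0,0,0,0,0,0.1137,255,0,0,0,0,0,0.1137,255,0,0,0,0,0,0.1137,255,0,0,0,0,0,0.1137,255,0,0,0,0,0,0.1137,255,0,0,0,0,0,0.1137,255,0,0,0,0,0,0.1137,255,0,0,0,0,0,0.1137,255,0,0,0,0,0,0.1137,255])

```text
clock: 2.92
ee_pos: [614.3, -43.1, 231.3]
orientation: [3.042, -0.786, -0.0]
ft_force: [0.0, 0.2, -0.1]
opening: 0.3
```

send_rows(series=[0,0,0,0,0,0.1137,255,0,0,0,0,0,0.1137,255,0,0,0,0,0,0.1137,255,0,0,0,0,0,0.1137,255,0,0,0,0,0,0.1137,255,0,0,0,0,0,0.1137,255,0,0,0,0,0,0.1137,255,0,0,0,0,0,0.1137,255,0,0,0,0,0,0,255,0,0,0,0,0,0,255])

```text
clock: 4.18
ee_pos: [614.4, -43.1, 231.3]
orientation: [1.795, -2.578, 0.0]
ft_force: [1.2, 0.1, 0.0]
opening: 0.1
```

send_rows(series=[0,0,0.19,0,0,0,255,0,0,0.19,0,0,0,255,0,0,0.19,0,0,0,255,0,0,0.19,0,0,0,255,0,0,0.12,0,0,0,255,0,0,0.05,0,0,0,255,0,0,0,0,0,0,255,0,0,0,0,0,0,255])

```text
clock: 5.18
ee_pos: [614.8, -43.3, 92.7]
orientation: [-1.79, 2.581, -0.001]
ft_force: [-0.2, 0.0, -0.3]
opening: 0.0
```

Run:
```python
from pose import *
s=env.get_state(); print(s['ee_pos'],s['ft_force'])
im,Rm,o=grab('wrist'); t,_,_=grab('top')
a=im['pixels']; b=cv2.resize(t['pixels'][160:280,270:410],(560,480),interpolation=2)
cv2.imwrite('pics/w1.png',cv2.resize(a,(800,500))); cv2.imwrite('pics/t1.png',b)
```

```text
[614.83270078 -43.31182212  92.67234481] [-0.23429827  0.04182208 -0.25793013]
```

View pics/w1.png

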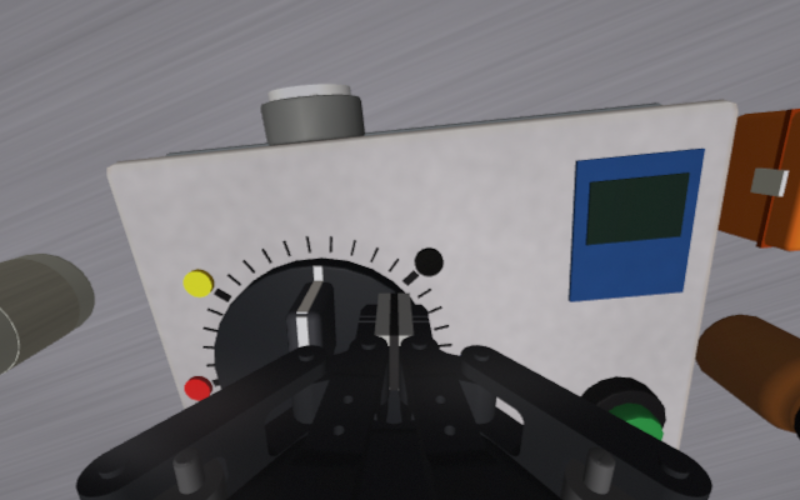

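The wrist view shows the closed fingers at (395,310) on the tab's clockwise side (tab at (310,320)), clear of it. Now I'll approach and push along the arc.

send_rows(series=[-0.023,0,0,0,0,0,255,-0.023,0,0,0,0,0,255,-0.023,0,0,0,0,0,255,-0.023,0,0,0,0,0,255,-0.0171,-0.0097,0,0,0,-0.0444,255,-0.0171,-0.0097,0,0,0,-0.0444,255,-0.0171,-0.0097,0,0,0,-0.0444,255,-0.0171,-0.0097,0,0,0,-0.0444,255])

```text
clock: 6.28
ee_pos: [627.1, -22.2, 91.7]
orientation: [2.133, -2.305, 0.0]
ft_force: [-2.2, -3.6, 0.6]
opening: 0.0
```

```bash
cat > st.py <<'E'
from pose import *
s=env.get_state(); Rt=R.from_rotvec(s['orientation']).as_matrix(); d=np.array(s['ee_pos'][:2])-ax
a=np.arctan2(Rt[1,0],Rt[0,0])+np.pi/2; r=np.array([np.cos(a),np.sin(a)]); t=np.array([-r[1],r[0]])
print(s['clock'],'tool radial dir q deg',np.degrees(a-yaw).round(2),'radial',(d@r).round(2),'tang',(d@t).round(2),'F',np.round(s['ft_force'],1),'z',s['ee_pos'][2])
index('top')
E
python3 st.py
```

```text
6.275 tool radial dir q deg 10.39 radial 35.88 tang -22.19 F [-2.2 -3.6  0.6] z 91.72541323474609Traceback (most recent call last):
  File "st.py", line 5, in <module>
    index('top')
    ~~~~~^^^^^^^
  File "pose.py", line 13, in index
    l=cv2.connectedComponentsWithStats(w.astype(np.uint8)); k=1+np.argmax(l[2][1:,4]); m=l[1]==k
                                                                ~~~~~~~~~^^^^^^^^^^^^
    return _wrapfunc(a, 'argmax', axis=axis, out=out, **kwds)
    return bound(*args, **kwds)
ValueError: attempt to get argmax of an empty sequence
```

Contact is made at about 4 N. The hand hides the index from above, so I'll push to about 90° and then look.

send_rows(series=[-0.0171,-0.0097,0,0,0,-0.0444,255,-0.0171,-0.0097,0,0,0,-0.0444,255,-0.0171,-0.0097,0,0,0,-0.0444,255,-0.0171,-0.0097,0,0,0,-0.0444,255,-0.0171,-0.0097,0,0,0,-0.0444,255,-0.0171,-0.0097,0,0,0,-0.0444,255,-0.0171,-0.0097,0,0,0,-0.0444,255,-0.0171,-0.0097,0,0,0,-0.0444,255,-0.0171,-0.0097,0,0,0,-0.0444,255,-0.0171,-0.0097,0,0,0,-0.0444,255])

```text
clock: 7.58
ee_pos: [635.6, 5.4, 91.8]
orientation: [2.792, -1.44, 0.001]
ft_force: [1.1, -2.9, -1.4]
opening: -0.1
```

send_rows(series=[-0.0171,-0.0097,0,0,0,-0.0444,255,-0.0171,-0.0097,0,0,0,-0.0444,255,-0.0171,-0.0097,0,0,0,-0.0444,255,-0.0171,-0.0097,0,0,0,-0.0444,255,-0.0171,-0.0097,0,0,0,-0.0444,255,-0.0171,-0.0097,0,0,0,-0.0444,255,-0.0171,-0.0097,0,0,0,-0.0444,255,-0.0171,-0.0097,0,0,0,-0.0444,255,-0.0171,-0.0097,0,0,0,-0.0444,255,-0.0171,-0.0097,0,0,0,-0.0444,255,0,0,0,0,0,0,255])

```text
clock: 8.95
ee_pos: [623.9, 32.5, 91.9]
orientation: [-3.116, 0.402, -0.001]
ft_force: [1.0, 0.7, 0.4]
opening: 0.0
```

```bash
python3 st.py 2>&1 | grep -v File
python3 - <<'E'
from h import *
im,Rm,o=grab('wrist'); t,_,_=grab('side')
b=t['pixels'][150:270,230:380]; b=cv2.resize(b,(400,320),interpolation=2)
a=cv2.resize(im['pixels'],(512,320)) ; cv2.imwrite('pics/w2.png',cv2.resize(np.hstack([a,b]),(800,281)))
E
```

```text
8.95 tool radial dir q deg 90.14 radial 36.73 tang -22.28 F [1.  0.7 0.4] z 91.90377103239089
Traceback (most recent call last):
ValueError: attempt to get argmax of an empty sequence
```

View pics/w2.png

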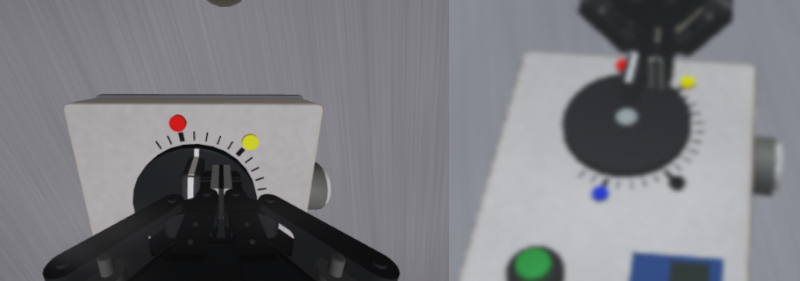

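The wrist view shows the rim index line at (195,153) and red's broad line at (181,137). About 10° remain, so I'll measure it there.

```bash
cat > wr.py <<'E'
from pose import *
def wr():
    im,Rm,o=grab('wrist'); px=im['pixels']; v,u=np.mgrid[:400,:640]
    d=np.stack([(u-im['cx'])/im['fx'],(v-im['cy'])/im['fy'],np.ones_like(u,float)],-1)@Rm.T
    pl=lambda z:(o+d*((z-o[2])/d[...,2])[...,None])[...,:2]-ax
    def ang(m,e,nm):
        l=cv2.connectedComponentsWithStats(m.astype(np.uint8))
        if l[0]<2: return print(nm,'none')
        k=1+np.argmax(l[2][1:,4]); x,y=e[l[1]==k].mean(0)
        print(nm,l[2][k,4],'r',np.hypot(x,y).round(1),'q deg',np.degrees((np.arctan2(y,x)-yaw+np.pi)%(2*np.pi)-np.pi).round(2),'px',l[3][k].round())
    h=cv2.cvtColor(px,cv2.COLOR_BGR2HSV).astype(int); H,S,V=h[...,0],h[...,1],h[...,2]; near=lambda e,a,b:(np.hypot(e[...,0],e[...,1])>a)&(np.hypot(e[...,0],e[...,1])<b)
    e=pl(73); k=near(e,60,90)&(S>130)&(V>90)
    ang(k&((H<6)|(H>174)),e,'red'); ang(k&(H>22)&(H<35),e,'yel')
    e=pl(82); ang(near(e,49,54)&(px.min(2)>110),e,'index rim')
    e=pl(114); ang(near(e,25,46)&(px.min(2)>150),e,'index tab top')
    e=pl(70); q=np.degrees(np.arctan2(e[...,1],e[...,0])-yaw); ang(near(e,59,65)&(px.max(2)<90)&(abs(q-100)<4),e,'broad line')
    return im
E
python3 -c "from wr import *; wr()"
```

```text
red 449 r 74.9 q deg 101.07 px [253. 175.]
yel 414 r 73.7 q deg 50.91 px [356. 202.]
index rim 69 r 51.4 q deg 88.41 px [279. 216.]
index tab top 251 r 38.0 q deg 89.05 px [271. 267.]
broad line 60 r 62.0 q deg 101.6 px [258. 194.]
```

send_rows(series=[-0.0171,-0.0097,0,0,0,-0.0444,255,-0.0171,-0.0097,0,0,0,-0.0444,255,-0.0086,-0.0045,0,0,0,-0.0222,255,0,0,0,0,0,0,255,0,0,0,0,0,0,255])

```text
clock: 9.78
ee_pos: [618.2, 37.1, 91.8]
orientation: [3.139, -0.129, -0.0]
ft_force: [1.6, 1.7, 0.8]
opening: -0.1
```

```bash
python3 st.py 2>&1 | head -1; python3 -c "from wr import *; wr()"
```

```text
9.775 tool radial dir q deg 100.12 radial 36.37 tang -22.22 F [1.6 1.7 0.8] z 91.80044208083737
red 449 r 74.9 q deg 101.1 px [275. 172.]
yel 403 r 73.6 q deg 51.02 px [371. 216.]
index rim 64 r 51.3 q deg 98.38 px [280. 216.]
index tab top 251 r 37.9 q deg 99.13 px [271. 267.]
broad line 61 r 62.0 q deg 101.48 px [276. 192.]
```

send_rows(series=[-0.0086,-0.0045,0,0,0,-0.0222,255,0,0,0,0,0,0,255,0,0,0,0,0,0,255])

```text
clock: 10.25
ee_pos: [616.9, 37.9, 91.8]
orientation: [-3.141, 0.073, 0.0]
ft_force: [3.2, 1.0, 0.9]
opening: -0.0
```

```bash
python3 st.py 2>&1 | head -1
python3 - <<'E'
from wr import *
im=wr(); cv2.imwrite('pics/w3.png',cv2.resize(im['pixels'][150:290,200:400],(800,560),interpolation=2))
E
```

```text
10.25 tool radial dir q deg 102.18 radial 36.31 tang -22.14 F [3.2 1.  0.9] z 91.79275839882776
red 451 r 74.9 q deg 101.17 px [280. 172.]
yel 398 r 73.6 q deg 51.08 px [374. 219.]
index rim 62 r 51.6 q deg 100.41 px [280. 216.]
index tab top 252 r 37.8 q deg 101.29 px [271. 267.]
broad line 70 r 61.9 q deg 101.62 px [280. 192.]
```

View pics/w3.png

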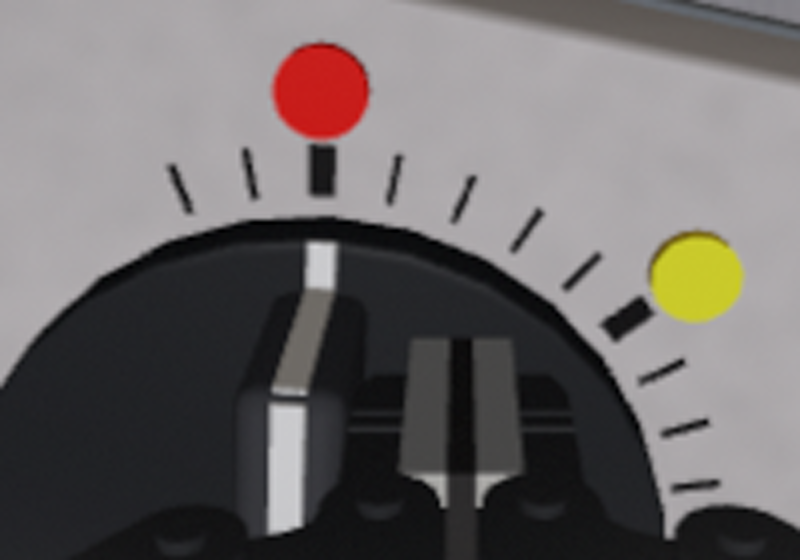

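The index line and the broad line look almost in line: rim index (322,265), broad line (322,170), red (321,90). Parallax leaves up to about 1° in doubt, so I'll withdraw over the button area and measure from the clear top view.

send_rows(series=[0.067,0,0,0,0,0,255,0.067,0,0,0,0,0,255,0,0,-0.29,0,0,0,255,0,0,-0.29,0,0,0,255,0,0,-0.29,0,0,0,255,0,0,0,0,0,0,255])

```text
clock: 11.1
ee_pos: [638.9, 36.7, 225.6]
orientation: [-3.14, 0.073, -0.008]
ft_force: [-0.9, -0.4, -0.9]
opening: -0.4
```

```bash
python3 st.py 2>&1 | head -1; python3 -c "from wr import *; wr()"
```

```text
11.1 tool radial dir q deg 102.18 radial 36.1 tang -44.17 F [-0.9 -0.4 -0.9] z 225.61596838701033
red 141 r 75.1 q deg 101.29 px [274. 144.]
yel 133 r 73.4 q deg 50.93 px [329. 172.]
index rim 25 r 51.1 q deg 100.72 px [274. 169.]
index tab top 242 r 41.0 q deg -132.45 px [237. 250.]
broad line 24 r 61.8 q deg 101.58 px [274. 156.]
```

send_rows(series=[-0.165,0.237,0,0,0,0,255,-0.165,0.237,0,0,0,0,255,-0.165,0.237,0,0,0,0,255,-0.165,0.237,0,0,0,0,255,-0.165,0.237,0,0,0,0,255,0,0,0,0,0,0,255,0,0,0,0,0,0,255])

```text
clock: 12.08
ee_pos: [505.3, -134.3, 221.6]
orientation: [-3.141, 0.072, 0.002]
ft_force: [0.4, 0.6, -0.2]
opening: -0.0
```

```bash
python3 st.py 2>&1|tail -2
python3 - <<'E'
from m import *
im,Rm,o,h=run('top',(270,160,410,280))
cv2.imwrite('pics/t4.png',cv2.resize(im['pixels'][160:280,270:410],(700,600),interpolation=2))
E
```

```text
12.075 tool radial dir q deg 102.21 radial -140.87 tang 81.36 F [ 0.4  0.6 -0.2] z 221.62799969600258
top n 38 ends r 20.0 46.0 world deg 83.45 q deg 98.29 fitline 99.8
top red [283.  210.9] 20 [599.3  78.   73. ]
top yel [295.9 187.7] 18 [654.4  45.8  73. ]
top blue [344.1 224.1] 22 [561.6 -64.6  73. ]
```

View pics/t4.png

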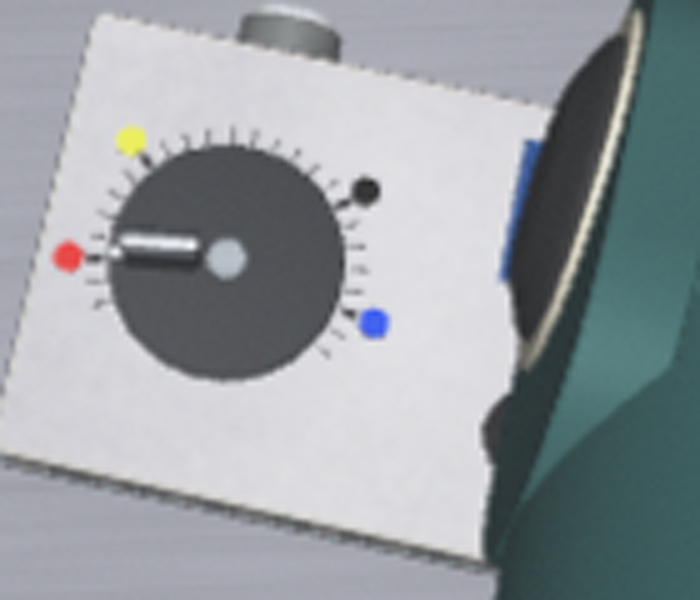

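The clear top view has the index pointing to red, with the rim end at (115,252) and the broad line at (92,258). The estimates put the dial 0.2–1.7° short. I'll take one clear close wrist look to settle it.

send_rows(series=[0.18,0,0,0,0,0,255,0.18,0,0,0,0,0,255,0.18,0,0,0,0,0,255,0,0,0,0,0,0,255,0,0,0,0,0,0,255])

```text
clock: 12.8
ee_pos: [585.8, -138.2, 221.8]
orientation: [3.141, -0.072, -0.002]
ft_force: [0.0, 0.2, 0.0]
opening: 0.3
```

Run:
```python
from wr import *
print(env.get_state()['ee_pos'])
im=wr(); print(np.round(im['tool_from_camera'],2))
_,Rm,o=grab('wrist'); u,v=map(int,proj(im,Rm,o,[*ax,80])); print(u,v)
u=min(max(u,90),550); v=min(max(v,70),330)
cv2.imwrite('pics/w5.png',cv2.resize(im['pixels'][v-70:v+70,u-90:u+90],(770,600),interpolation=2))
```

```text
[ 585.80978776 -138.18764181  221.78718312]
red none
yel none
index rim 9 r 53.7 q deg 12.4 px [378.  28.]
index tab top 2 r 45.9 q deg 24.57 px [376.   2.]
broad line none
[[   1.      0.     -0.     -0.37]
 [  -0.      0.96    0.29  -74.64]
 [   0.     -0.29    0.96 -142.5 ]
 [   0.      0.      0.      1.  ]]
316 28
```

View pics/w5.png

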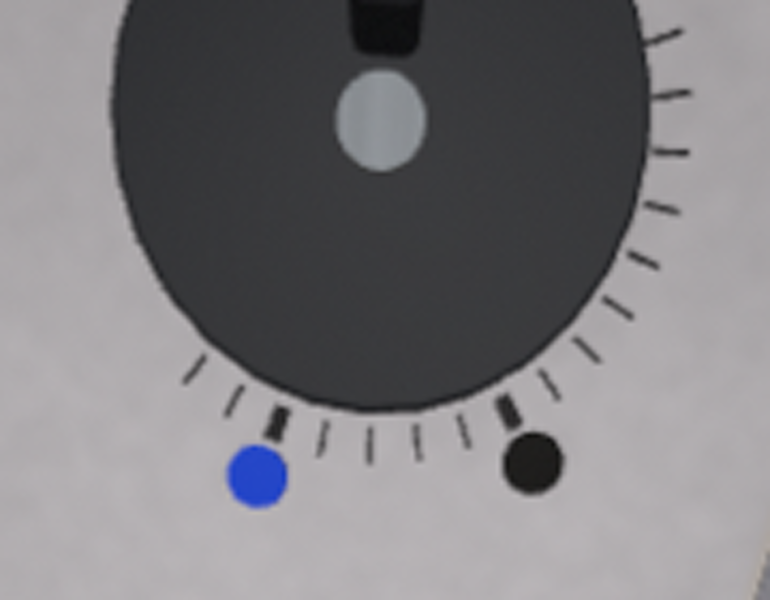

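The view shows the hub at (380,120) with the tab cut off at the top edge. I'll shift 70 mm along tool -y.

send_rows(series=[0,-0.23,0,0,0,0,255,0,-0.23,0,0,0,0,255,0,0,0,0,0,0,255,0,0,0,0,0,0,255])

```text
clock: 13.4
ee_pos: [589.1, -70.1, 222.6]
orientation: [3.141, -0.073, 0.001]
ft_force: [0.6, -0.6, -0.1]
opening: 0.1
```

Run:
```python
from wr import *
im=wr(); _,Rm,o=grab('wrist')
h=cv2.cvtColor(im['pixels'],cv2.COLOR_BGR2HSV).astype(int)
u,v=map(int,proj(im,Rm,o,[*ax,84])); print('axis px',u,v)
# hub centre
g=im['pixels'].min(2); m=np.zeros_like(g); m[v-22:v+22,u-22:u+22]=(g[v-22:v+22,u-22:u+22]>85)
l=cv2.connectedComponentsWithStats(m); k=1+np.argmax(l[2][1:,4]); print('hub',l[2][k],l[3][k],[(ray(im,Rm,o,*l[3][k],z)[:2]-ax).round(2) for z in (82,90)])
H,S,V=h[...,0],h[...,1],h[...,2]
for nm,mm in(('red',(S>130)&(V>90)&((H<6)|(H>174))),('yel',(S>130)&(V>90)&(H>22)&(H<35)),('blue',(S>130)&(V>90)&(H>105)&(H<130))):
    l=cv2.connectedComponentsWithStats(mm.astype(np.uint8)); k=1+np.argmax(l[2][1:,4]); print(nm,l[2][k,4],ray(im,Rm,o,*l[3][k],73)[:2].round(2))
u=min(max(u,110),530); v=min(max(v,85),315)
cv2.imwrite('pics/w6.png',cv2.resize(im['pixels'][v-85:v+85,u-110:u+110],(776,600),interpolation=2)); print(u,v)
```

```text
red 200 r 74.5 q deg 101.39 px [318.  23.]
yel 182 r 73.1 q deg 50.77 px [377.  58.]
index rim 32 r 51.3 q deg 100.88 px [318.  50.]
index tab top 133 r 35.5 q deg 101.73 px [317.  64.]
broad line 22 r 62.2 q deg 101.56 px [317.  39.]
axis px 316 108
hub [305 100  20  20 318] [314.32389937 109.40880503] [array([-1.76, -0.49]), array([-1.74, -0.44])]
red 200 [597.69  76.57]
yel 182 [652.39  45.09]
blue 475 [ 627.28 -155.59]
316 108
```

View pics/w6.png

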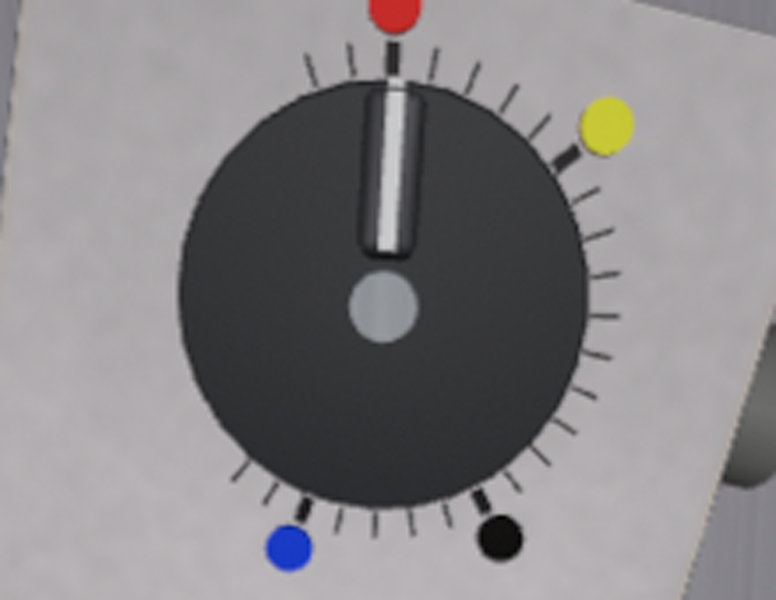

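This close view is clear: the rim end of the line is at (397,83) and the broad line at (393,58). After taking out the wrist camera's offset of about 1.8 mm (hub and flags agree on it), the dial is at 98.98° (rim) and 98.99° (tab top). The broad line reads 99.99°, so the dial is 1.0° short. I'll go back and push 1° more.

send_rows(series=[0.0825,-0.245,0,0,0,0,255,0.0825,-0.245,0,0,0,0,255,0.0825,-0.245,0,0,0,0,255,0,0,0,0,0,-0.0111,255,0,0,0.19,0,0,0,255,0,0,0.19,0,0,0,255,0,0,0.19,0,0,0,255,0,0,0.19,0,0,0,255,0,0,0.08,0,0,0,255,0,0,0.03,0,0,0,255,0,0,0,0,0,0,255,0,0,0,0,0,0,255])

```text
clock: 15.0
ee_pos: [631.9, 38.7, 92.7]
orientation: [-3.141, 0.045, -0.002]
ft_force: [1.0, -0.3, -0.8]
opening: 0.1
```

```bash
python3 st.py 2>&1 | head -1
```

```text
15.0 tool radial dir q deg 103.2 radial 37.13 tang -37.82 F [ 1.  -0.3 -0.8] z 92.7342148552389
```

send_rows(series=[-0.03,0,0,0,0,0,255,-0.03,0,0,0,0,0,255,-0.02,0,0,0,0,0,255,-0.014,0,0,0,0,0,255,-0.01,0,0,0,0,0,255,0,0,0,0,0,0,255,0,0,0,0,0,0,255])

```text
clock: 15.92
ee_pos: [616.0, 39.3, 91.9]
orientation: [-3.141, 0.045, -0.0]
ft_force: [2.1, 1.2, 0.9]
opening: 0.0
```

```bash
python3 st.py 2>&1 | head -1; python3 -c "from wr import *; wr()"
```

```text
15.925 tool radial dir q deg 103.2 radial 37.23 tang -21.92 F [2.1 1.2 0.9] z 91.87495012436135
red 447 r 74.9 q deg 101.16 px [283. 174.]
yel 397 r 73.6 q deg 51.08 px [375. 222.]
index rim 64 r 51.5 q deg 102.01 px [280. 218.]
index tab top 236 r 38.1 q deg 102.68 px [271. 268.]
broad line 54 r 61.9 q deg 101.51 px [282. 194.]
```

send_rows(series=[0.05,0,0,0,0,0,255,0.06,0,0,0,0,0,255,0,0,-0.29,0,0,0,255,0,0,-0.29,0,0,0,255,0,0,-0.29,0,0,0,255,-0.0825,0.245,0,0,0,0,255,-0.0825,0.245,0,0,0,0,255,-0.0825,0.245,0,0,0,0,255,0,0,0,0,0,0,255,0,0,0,0,0,0,255])

```text
clock: 17.27
ee_pos: [592.5, -70.0, 222.3]
orientation: [-3.141, 0.045, 0.0]
ft_force: [0.4, 1.1, -0.3]
opening: -0.3
```

Run:
```python
from wr import *
for i in range(3): im=wr()
_,Rm,o=grab('wrist')
u,v=map(int,proj(im,Rm,o,[*ax,84]))
g=im['pixels'].min(2); m=np.zeros_like(g); m[v-22:v+22,u-22:u+22]=(g[v-22:v+22,u-22:u+22]>85)
l=cv2.connectedComponentsWithStats(m); k=1+np.argmax(l[2][1:,4]); print('hub',l[2][k],[(ray(im,Rm,o,*l[3][k],z)[:2]-ax).round(2) for z in (82,)])
cv2.imwrite('pics/w7.png',cv2.resize(im['pixels'][v-100:v+30,u-80:u+80],(738,600),interpolation=2))
```

```text
red 207 r 74.6 q deg 101.38 px [317.  23.]
yel 182 r 73.2 q deg 50.82 px [376.  60.]
index rim 31 r 51.4 q deg 102.62 px [315.  50.]
index tab top 132 r 35.5 q deg 103.25 px [314.  64.]
broad line 23 r 61.6 q deg 101.67 px [316.  40.]
red 204 r 74.6 q deg 101.41 px [317.  24.]
yel 186 r 73.1 q deg 50.79 px [376.  60.]
index rim 32 r 51.2 q deg 102.65 px [315.  51.]
index tab top 130 r 35.5 q deg 103.23 px [314.  65.]
broad line 21 r 62.2 q deg 101.63 px [316.  40.]
red 205 r 74.6 q deg 101.37 px [317.  24.]
yel 183 r 73.1 q deg 50.79 px [376.  60.]
index rim 32 r 51.2 q deg 102.72 px [315.  51.]
index tab top 130 r 35.8 q deg 103.06 px [314.  64.]
broad line 21 r 62.3 q deg 101.69 px [316.  40.]
hub [303 101  20  20 317] [array([-2.  , -0.21])]
```

View pics/w7.png

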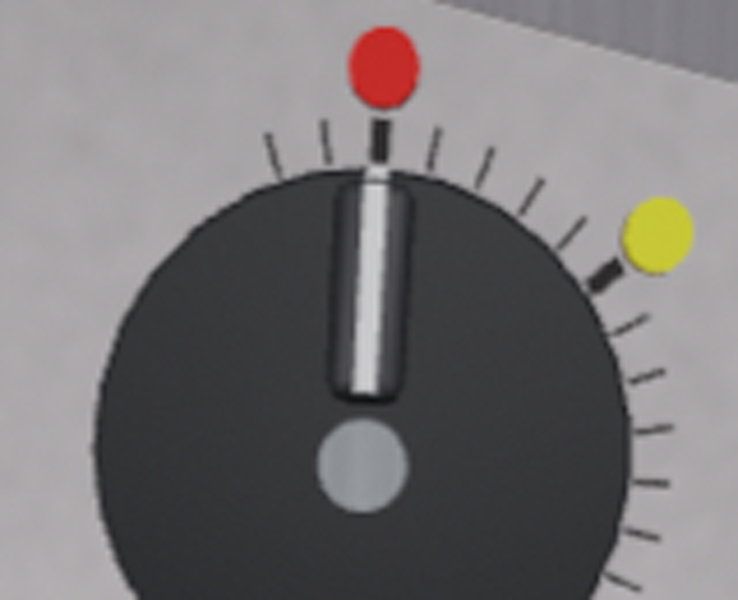

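The index line is now in line with the broad line: rim end (377,170), broad line (380,140), red (384,67). With the offset taken out, q is about 100.3–100.6°, within about half a degree. The dial is set, so I'll move to the button.

send_rows(series=[-0.191,0.149,0,0,0,0,255,-0.191,0.149,0,0,0,0,255,-0.191,0.149,0,0,0,0,255,0,0,0.2,0,0,0,255,0,0,0.2,0,0,0,255,0,0,0.2,0,0,0,255,0,0,0.15,0,0,0,255,0,0,0.05,0,0,0,255,0,0,0.02,0,0,0,255,0,0,0,0,0,0,255,0,0,0,0,0,0,255])

```text
clock: 18.85
ee_pos: [504.7, -135.0, 100.0]
orientation: [3.141, -0.045, 0.002]
ft_force: [-0.8, -0.4, -0.1]
opening: -0.1
```

send_rows(series=[0,0,0.0133,0,0,0,255,0,0,0.0133,0,0,0,255,0,0,0.0133,0,0,0,255,0,0,0.0133,0,0,0,255,0,0,0.0133,0,0,0,255,0,0,0.0133,0,0,0,255,0,0,0,0,0,0,255])

```text
clock: 19.73
ee_pos: [504.3, -135.0, 87.3]
orientation: [3.141, -0.045, -0.0]
ft_force: [-0.9, 0.4, 3.5]
opening: 0.1
```

send_rows(series=[0,0,0.0067,0,0,0,255,0,0,0.0067,0,0,0,255,0,0,0,0,0,0,255])

```text
clock: 20.1
ee_pos: [504.4, -135.0, 85.9]
orientation: [-3.141, 0.045, -0.001]
ft_force: [-5.6, 1.3, 15.7]
opening: 0.1
```

send_rows(series=[0,0,0.0067,0,0,0,255,0,0,0,0,0,0,255])

```text
clock: 20.35
ee_pos: [504.5, -135.1, 85.5]
orientation: [-3.141, 0.045, -0.001]
ft_force: [-10.7, 3.7, 31.8]
opening: 0.2
```

The button is at its stop: the force rises steeply at z ≈ 85.9, which matches 92 − 6. Releasing, and withdrawing upward.

send_rows(series=[0,0,-0.02,0,0,0,255,0,0,-0.03,0,0,0,255,0,0,-0.1,0,0,0,255,0,0,-0.25,0,0,0,255,0,0,-0.3,0,0,0,255,0,0.2,-0.2,0,0,0,255,-0.1,0.3,0,0,0,0,255,-0.1,0.3,0,0,0,0,255,-0.1,0.3,0,0,0,0,255,0,0,0,0,0,0,255,0,0,0,0,0,0,255])

```text
clock: 21.72
ee_pos: [454.7, -298.4, 219.8]
orientation: [-3.141, 0.045, -0.0]
ft_force: [-0.0, 1.3, -0.2]
opening: -0.1
```

Run:
```python
from m import *
from pose import index
im,_,_,_=run('top',(270,160,410,280)); run('side',(230,165,380,310)); index('top')
print(env.get_state()['ft_force'])
cv2.imwrite('pics/t8.png',im['pixels'])
```

```text
top red [283.  210.9] 20 [599.3  78.   73. ]
top yel [295.9 187.7] 18 [654.4  45.8  73. ]
top blue [344.1 224.1] 22 [561.6 -64.6  73. ]
top green [376.3 246.2] 93 [ 504.8 -133.6   92. ]
side yel [331.5 184.7] 14 [654.2  45.3  73. ]
side blue [294.1 231.9] 22 [561.5 -64.9  73. ]
side blue [320.8 273.1] 497 [ 597.1 -161.3   73. ]
side green [265.5 262.6] 162 [ 504.9 -136.    92. ]
top n 36 ends r 20.0 45.0 world deg 83.81 q deg 98.64 fitline 102.3
[-0.00737082 -0.01272819  0.54810933]
```

View pics/t8.png

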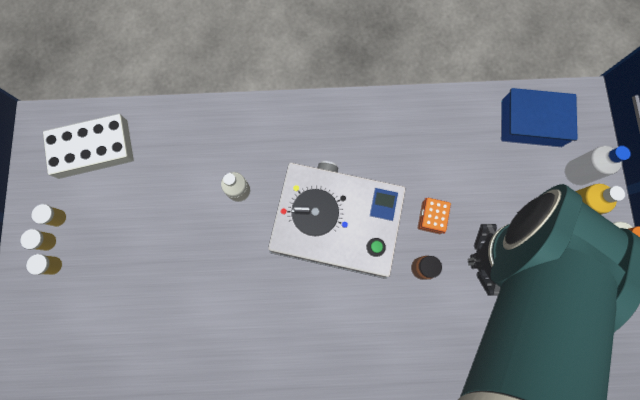

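The bottle (234,185), jar (428,267) and tip box (435,215) stand where they were. The button is back up, the index points at red, and the arm is clear. Handing in.

```bash
python3 -c "
from bench import env
print(env.close_job())"
```

```text
the job is handed in; nothing more can be done
None
```

The dial is set to the red flag (the +100° line), and the start button was then pressed to its stop and released. The job was handed in at about 22 s of the 48 s allowed.

- **Dial:** I pushed the tab round with the shut fingertips, at about 4 N or less in the readings. The first push ended 1° short, so I went back and nudged it further. The last close wrist view, with the camera offset taken out, put the index at 100.3–100.6° against the line at 100°. That is about half a degree past.
- **Disagreeing reading:** the coarse top view gave 98.6° from the line's centroid and 102.3° from its direction. At about 3 mm per pixel I trusted the close view over it.
- **Side view:** it gave no usable index reading; its mask caught the pump's top instead.
- **Button:** it bottomed at z ≈ 85.9 mm, as expected, and the force peaked at about 32–34 N at the fingertips. In the top view afterwards it looks the same as before the press, so it came back up.
- **Other objects:** by eye in the top view, the bottle, jar and tip box had not moved. The arm was clear of everything.

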